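# Snap the keeper over the loaded core

## Robot

A 6-joint arm with a two-finger parallel gripper is mounted at the origin on the work surface. World frame = base frame: x ahead of the robot, y to its left, z up, the work surface at z = 0. Lengths are in m, angles in rad, forces in N, time in s.
With the tool pointing down it reaches from about 0.25 to 0.725 m from the base axis. Payload 4 kg.
Tool frame: the origin (TCP) lies midway between the tips of the shut fingers; the grasp point (between the pads) lies 19 mm behind it; z points along the fingers, y is the direction in which the jaws open and shut (so a half turn about z gives the same grasp; the last joint's range is limited). The gripper opens to 85 mm and grips with 20 to 120 N. Pads are 22 mm wide; open, the fingers measure 114 mm over their backs; the gripper's body (76 mm by 85 mm) begins 54 mm behind the grasp point. The pads swing forward as they close: fully open they stand 13 mm farther back than shut.
Start: joints at [-1.209, 0.241, 0.005, 1.335, 0, 1.571], TCP at [0.177, -0.468, 0.202] pointing down, gripper open.
Joint ranges: [-2.72, 2.72], [-1.05, 1.87], [-1.09, 1.28], [-1.99, 2.15], [-1.42, 1.44], [-3.14, 3.14]. Speed limits (rad/s): [2.79, 2.79, 3.14, 3.14, 3.14, 3.14].

## Interface

Orientations are given as a unit quaternion [x, y, z, w].
In Python, from workcell import get_obs, camera, camera_model, job_done, masks_of gives the robot as it stands.
- The arm moves only by the tool jog_arm, never from a script. Its argument "deltas" is a list that holds one entry, the list of rows, each a list of 7 numbers: the shift along the tool's x, y, z in mm, then the turn, a rotation vector about the tool's x, y, z in degrees, then the finger opening in mm, from 0 to 85.4. A call has 1 to 5 rows; each row shifts and turns the pose as measured when the row begins, along the tool's axes as they then stand; what a row does not reach is not made up. A row lasts 1/10 s, in which the tool goes at most 50 mm and 8.59 degrees, less where a joint would pass 70% of its speed; a pose out of reach is approached as far as the arm can. A call with a gripper value outside its range is refused whole. The fingers move at their own pace and stop on an object; the grip force is fixed at half the most. Time passes only in rows, so rows that do not move let the fingers close. It gives the time, the measured TCP pose, the force and the opening at its end, in the units of the state.
- get_obs(): the state, without advancing time (a new reading comes with each control period).
- camera(name): name is "scene" or "top" or "wrist"; returns the picture (480x640x3 uint8, red, green, blue); there is no depth.
- camera_model(name): a dict with "fovy" (degrees; the focal length in pixels is half the picture's height over the tangent of half this angle, whatever the lens; pixels are square), "cx", "cy" (the principal point, pixels), "k1" (the pictures are not rectified: a ray, as slopes to the right and down, at radius r is drawn at 1 + k1 r^2 times it, then the intrinsics apply), "pose" (4x4, takes a point from camera to world coordinates); the wrist camera has in their place "T_tool_cam" (4x4, takes a point from camera to tool coordinates, whose origin is the TCP and whose axes are the flange's). Camera axes: x right, y down, z forward; pixel columns grow to the right and rows downward; lengths in m; the calibration is good to about 2 mm. A picture is of the moment at which its call begins: read the wrist's pose just before it. camera_model takes no time and is no camera call.
- job_done(): hands the job in, once; it reports no verdict.
Trained networks look in the newest picture that a camera, given by its name, has taken for a name from the list of things; names that differ only in an ending like _2 or _b are one class to them, and where a whole thing is asked for, a point or a joint stands for the part that bears it (a point fixed in the world has none). Each returns a list of dicts, best first, with "conf" (0 to 1); they miss things now and then, are a little off and sometimes report something else, mostly with a low value. They report only what shows in the picture. A call takes as long as a camera call. They do not tell look-alikes from the thing itself.
- masks_of(target, camera): "pixels" (480x640 bool, what is visible of it) and "at" ([column, row] in pixels, amid what is visible of it).
The state is a dict: "clock": time; "joint_pos": joint angles; "joint_vel": joint speeds; "tau": joint torques, N m; "eef_pos": TCP position; "tool_rot": TCP orientation; "ft_force": force on the tool from outside, world axes, zero at the start; "ft_torque": the same for the moment, N m; "grip_width": finger opening in m.
Only numpy, scipy, OpenCV 4.12 (cv2) and the standard library are available. Lean on these libraries where they do the work, as an engineer would, in place of code of your own. Each camera call takes 0.05 s, during which the arm holds its last target. There are 200 camera calls.

## Task

One of the two nests on the table has a brake-disc core sitting in it. Tip that nest's spring flap (the keeper) over towards the core, past its snap point, so that it springs down onto its other stop and lies level over the core's flange. Leave the core sitting where it is, and leave the empty nest's keeper standing open.

Things in the scene. Friction and masses are not known exactly. Their poses are not given: they have to be found in the camera images.
- nest_full: Loaded nest: fixed aluminium plate 215 x 150 x 10 mm with three pins round the core. Origin on the table (z = 0) under the core's middle; +x points from there to the keeper's hinge, z up, yaw within 0.8 rad of the world's. Hinge axis parallel to nest y, at x = 110, y = 0, 45 mm above the table, between grey cheeks 53 mm high. An empty nest like it stands 250 mm or more to one side (y).
- keeper_full (a joint): Loaded nest's keeper: steel flap 34 mm wide, 6 thick, 70 long from the hinge; rubber foot on its core side. Rad: 0 = open stop, leaning 30 deg away from the core (free edge 106 mm high, 35 mm outside the hinge); 0.52 upright; 2.09 = closed stop, level at 45 mm. Spring drives it to the nearer stop; snap point about 1.05. Tips with 2 to 3 N at its free edge, pushed from outside.
- keeper_empty (a joint): Hinge of the same keeper on the empty nest, in rad: 0 = standing open as at the start, 2.09 = closed. To be left open.
- core_center (a point): Middle of the blue-grey brake-disc core sitting in the loaded nest, half-way up it (31 mm above the table): flange 140 mm across and 16 thick, hub 74 mm across, 42 mm high overall, on the 10 mm nest plate, so its top is 52 mm above the table. A like core lying on the bare table is a bystander.
Things that resemble listed ones, but are neither listed nor needed, are in the scene too. What is shaped like the part that bears core_center but green or orange is not meant.

How it is judged:
By the outcome, as a careful person would: the job done as asked, in the order asked, and still so for the second after the job is handed in, with the robot touching nothing.
It also fails if it takes over 32 s, if anything falls off the work surface, if the arm or the gripper's body presses on something with over 40 N, if the wrist force passes 120 N, or if a joint passes its speed limit or range.

## Working session

There is one attempt and no reset: what is moved stays moved. The work goes in short steps, Python scripts to look and compute and a tool call to move; the robot and the scene stay as the last step left them, time stands still between calls to the robot, and variables do not carry over. Pictures are saved under pics/ and viewed, about 8 in all and at most 12, crops included, and the job is handed in when it is done.

Besides the shell and the picture viewer there is one more tool, called after "Request:" by a JSON object that holds its "fn" and its "kwargs". jog_arm: Moves the arm, as the interface text tells. Its arguments: {"type":"object","properties":{"deltas":{"type":"array"}},"required":["deltas"]}

```bash
mkdir -p pics; cat > h.py <<'E'
import numpy as np, cv2
from workcell import *
def save(im,n): cv2.imwrite('pics/'+n,im[:,:,::-1])
def K(m):
    f=240/np.tan(np.radians(m['fovy'])/2); return f
def pose(m):
    return np.array(m['pose'])
def proj(P,m,T):
    p=(np.linalg.inv(T)@np.c_[np.atleast_2d(P),np.ones(len(np.atleast_2d(P)))].T)[:3]
    s=p[:2]/p[2]; s=s*(1+m['k1']*(s**2).sum(0)); return (s*K(m)+np.array([[m['cx']],[m['cy']]])).T
def ray(uv,m,T,z):
    d=(np.array(uv,float)-[m['cx'],m['cy']])/K(m); s=d.copy()
    for _ in range(20): s=d/(1+m['k1']*(s@s))
    v=T[:3,:3]@np.r_[s,1]; o=T[:3,3]; return o+v*(z-o[2])/v[2]
E
python3 - <<'E'
from h import *
for c in ['top','scene']:
    im=camera(c); save(im,c+'0.png'); m=camera_model(c); T=pose(m)
    print(c,m['fovy'],m['k1'],T[:3,3].round(3))
    for t,z in [('core_center',.031),('keeper_full',.075),('nest_full',.01)]:
        for d in masks_of(t,c): print(t,round(d['conf'],2),np.round(d['at']),d['pixels'].sum(),ray(d['at'],m,T,z).round(3))
E
```

```text
top 43.96403653148209 0.029953099643564015 [0.203 0.077 1.207]
core_center 0.85 [243. 144.] 3237 [0.669 0.264 0.031]
core_center 0.67 [263. 260.] 3713 [0.422 0.21  0.031]
core_center 0.57 [180. 353.] 4075 [0.236 0.365 0.031]
keeper_full 0.93 [263. 194.] 541 [0.546 0.212 0.075]
nest_full 0.64 [264. 220.] 4204 [0.51  0.214 0.01 ]
scene 49.66535030009905 -0.014152920911387146 [1.224 0.425 0.58 ]
core_center 0.91 [383. 386.] 5874 [0.703 0.276 0.031]
core_center 0.82 [499. 255.] 2365 [0.277 0.379 0.031]
core_center 0.73 [402. 277.] 2354 [0.424 0.221 0.031]
core_center 0.63 [381. 310.] 3528 [0.537 0.217 0.031]
keeper_full 0.76 [374. 292.] 572 [0.549 0.207 0.075]
nest_full 0.69 [381. 313.] 3623 [0.517 0.211 0.01 ]
```

View pics/top0.png

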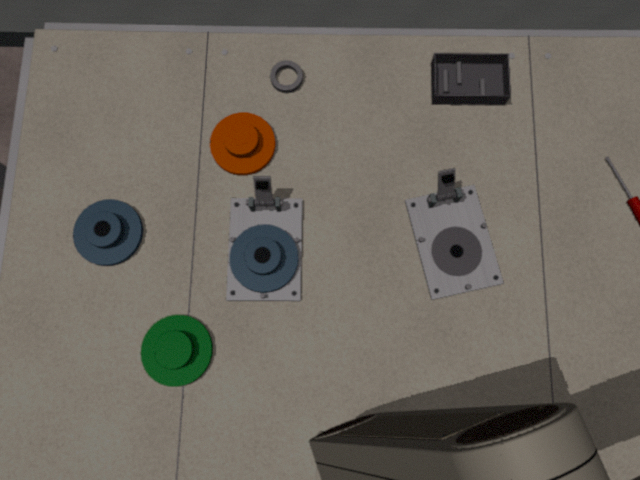

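View pics/scene0.png

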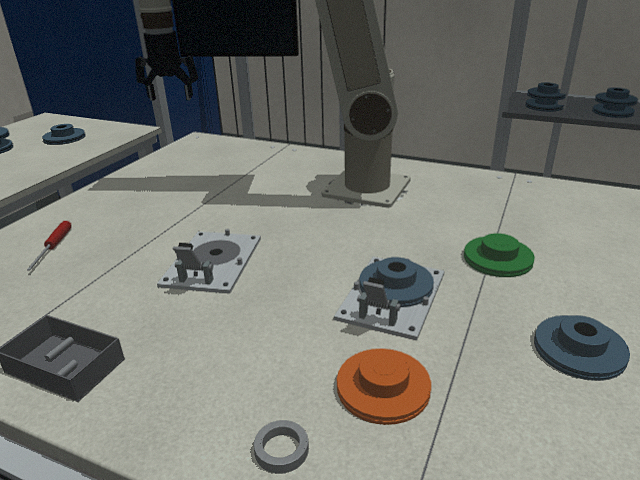

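The candidates at top-picture pixels are blue (263,258) in a nest, blue (107,232) on the bare table, orange (243,143), green (177,350), and the empty nest at (457,248). The loaded nest is the one at (263,258): it is blue-grey, sits on a plate between pins, and its keeper is at (263,190). I'll confirm it and fit the nest pose with an overlay crop.

```bash
cat >> h.py <<'E'
def nest(x,y,yaw,P):
    c,s=np.cos(yaw),np.sin(yaw); P=np.array(P,float)/1000
    return P@np.array([[c,s,0],[-s,c,0],[0,0,1]])+[x,y,0]
E
python3 - <<'E'
from h import *
im=cv2.imread('pics/top0.png')[:,:,::-1].copy(); m=camera_model('top'); T=pose(m)
C=[ray(p,m,T,.01) for p in [(231,199),(303,200),(301,299),(228,299)]]
print(np.round(C,3))
fx=(C[0]+C[1]-C[2]-C[3])[:2]; fy=(C[0]+C[3]-C[1]-C[2])[:2]
yaw=np.mean([np.arctan2(fx[1],fx[0]),np.arctan2(-fy[0],fy[1])]); hub=ray((263,255),m,T,.052); print('yaw',yaw,'hub',hub)
x,y=hub[:2]
S=4; x0,y0=210,160
big=cv2.resize(im[y0:y0+150,x0:x0+120],None,fx=S,fy=S,interpolation=cv2.INTER_CUBIC)
def dr(P,col):
    q=((proj(nest(x,y,yaw,P),m,T)-[x0,y0])*S).astype(np.int32); cv2.polylines(big,[q.reshape(-1,1,2)],True,col,1)
a=np.linspace(0,6.28,60)
dr(np.c_[37*np.cos(a),37*np.sin(a),a*0+52],(255,0,0)); dr(np.c_[70*np.cos(a),70*np.sin(a),a*0+26],(255,255,0))
dr([[145,-17,106],[145,17,106],[110,17,45],[110,-17,45]],(0,255,0))
print(nest(x,y,yaw,[[110,0,45],[145,0,106],[180,0,0]]).round(4))
save(big,'ov.png'); o=get_obs(); print(o['tool_rot'],o['eef_pos'],o['clock'])
from scipy.spatial.transform import Rotation as R; print(R.from_quat(o['tool_rot']).as_matrix().round(3))
E
```

```text
[[0.554 0.286 0.01 ]
 [0.554 0.135 0.01 ]
 [0.346 0.133 0.01 ]
 [0.344 0.28  0.01 ]]
yaw 0.012365775885608412 hub [0.42708188 0.2089835  0.052     ]
[[0.5371 0.2103 0.045 ]
 [0.5721 0.2108 0.106 ]
 [0.6071 0.2112 0.    ]]
[ 9.83686665e-01  1.79890312e-01 -2.25812868e-05 -1.42077032e-04] [ 0.17693939 -0.46756222  0.20137886] 0.4
[[ 0.935  0.354 -0.   ]
 [ 0.354 -0.935  0.   ]
 [ 0.    -0.    -1.   ]]
```

View pics/ov.png

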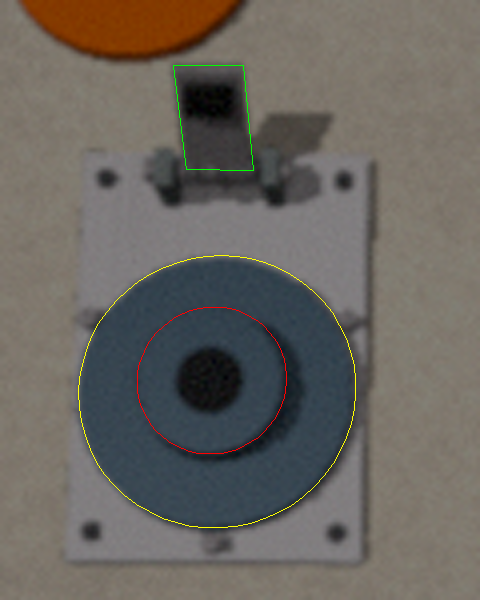

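The overlay fits: the core is in the nest, the flap is at crop (210,115), hinge about (0.537, 0.210), free edge about (0.572, 0.211), yaw about 0.01. I'll square the tool, shut the fingers and travel at height.

Request:
{"fn": "jog_arm", "kwargs": {"deltas": [[[0, 0, 0, 0, 0, 6.9, 0], [0, 0, 0, 0, 0, 6.9, 0], [0, 0, 0, 0, 0, 6.9, 0], [25, -40, 0, 0, 0, 0, 0], [25, -40, 0, 0, 0, 0, 0]]]}}

```text
clock: 0.9
eef_pos: [0.2272, -0.391, 0.2006]
tool_rot: [1.0, -0.012, -0.0, 0.001]
ft_force: [0.5, -0.3, -0.3]
grip_width: 0.0122
```

Request:
{"fn": "jog_arm", "kwargs": {"deltas": [[[25, -40, 0, 0, 0, 0, 0], [25, -40, 0, 0, 0, 0, 0], [25, -40, 0, 0, 0, 0, 0], [25, -40, 0, 0, 0, 0, 0], [25, -40, 0, 0, 0, 0, 0]]]}}

```text
clock: 1.4
eef_pos: [0.3607, -0.1876, 0.2009]
tool_rot: [1.0, -0.015, 0.002, 0.002]
ft_force: [0.4, -0.8, -0.7]
grip_width: 0.0003
```

Request:
{"fn": "jog_arm", "kwargs": {"deltas": [[[25, -40, 0, 0, 0, 0, 0], [25, -40, 0, 0, 0, 0, 0], [25, -40, 0, 0, 0, 0, 0], [25, -40, 0, 0, 0, 0, 0], [25, -40, 0, 0, 0, 0, 0]]]}}

```text
clock: 1.9
eef_pos: [0.4959, 0.0026, 0.2023]
tool_rot: [1.0, -0.0, 0.004, -0.005]
ft_force: [1.3, -1.4, 0.8]
grip_width: 0.0002
```

Request:
{"fn": "jog_arm", "kwargs": {"deltas": [[[25, -40, 0, 0, 0, 0, 0], [25, -40, 0, 0, 0, 0, 0], [25, -40, 0, 0, 0, 0, 0], [25, -40, 0, 0, 0, 0, 0], [19, -45, 0, 0, 0, 0, 0]]]}}

```text
clock: 2.4
eef_pos: [0.6136, 0.1286, 0.2111]
tool_rot: [0.996, 0.081, -0.0, -0.043]
ft_force: [0.9, -0.8, 0.5]
grip_width: 0.0
```

Request:
{"fn": "jog_arm", "kwargs": {"deltas": [[[0, 0, 0, 0, 0, 0, 0], [0, 0, 0, 0, 0, 0, 0]]]}}

```text
clock: 2.6
eef_pos: [0.6153, 0.1319, 0.2096]
tool_rot: [0.996, 0.083, -0.001, -0.043]
ft_force: [-0.8, 0.4, 0.9]
grip_width: -0.0001
```

```bash
python3 - <<'E'
from h import *
from scipy.spatial.transform import Rotation as R
o=get_obs(); im=camera('wrist'); m=camera_model('wrist')
T=np.eye(4);T[:3,:3]=R.from_quat(o['tool_rot']).as_matrix();T[:3,3]=o['eef_pos']; T=T@np.array(m['T_tool_cam'])
print(o['eef_pos'],o['tool_rot'].round(3) if hasattr(o['tool_rot'],'round') else o['tool_rot'],o['joint_pos'])
b=im.copy()
q=proj(nest(.4271,.209,.012,[[145,-17,106],[145,17,106],[110,17,45],[110,-17,45]]),m,T); print(q.round())
cv2.polylines(b,[q.astype(np.int32).reshape(-1,1,2)],True,(0,255,0),1); save(b,'w1.png')
E
```

```text
[0.61529612 0.13186329 0.20959719] [ 0.996  0.083 -0.001 -0.043] [0.16519101 0.49823072 0.39853955 1.46506983 0.086783   3.14060301]
[[239. 266.]
 [193. 258.]
 [216. 273.]
 [254. 280.]]
```

View pics/w1.png

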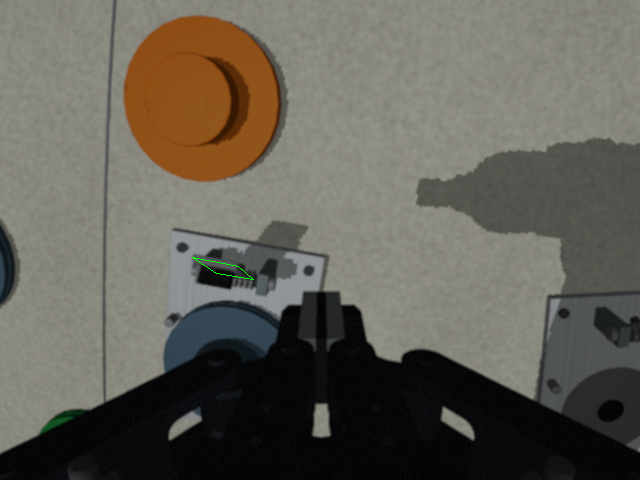

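Joint 6 reached its stop and left a 5° tilt. The nest and flap fit the prediction at (220,268). I'll turn the tool half round, which gives the same geometry well inside joint 6's range, then straighten it.

Request:
{"fn": "jog_arm", "kwargs": {"deltas": [[[0, 0, 0, 0, 0, -8.5, 0], [0, 0, 0, 0, 0, -8.5, 0], [0, 0, 0, 0, 0, -8.5, 0], [0, 0, 0, 0, 0, -8.5, 0], [0, 0, 0, 0, 0, -8.5, 0]]]}}

```text
clock: 3.15
eef_pos: [0.6114, 0.1262, 0.2104]
tool_rot: [0.895, 0.443, 0.014, -0.04]
ft_force: [0.5, 0.4, 0.2]
grip_width: -0.0002
```

Request:
{"fn": "jog_arm", "kwargs": {"deltas": [[[0, 0, 0, 0, 0, -8.5, 0], [0, 0, 0, 0, 0, -8.5, 0], [0, 0, 0, 0, 0, -8.5, 0], [0, 0, 0, 0, 0, -8.5, 0], [0, 0, 0, 0, 0, -8.5, 0]]]}}

```text
clock: 3.65
eef_pos: [0.6073, 0.1193, 0.2123]
tool_rot: [0.671, 0.74, 0.027, -0.032]
ft_force: [0.2, -0.1, 0.3]
grip_width: 0.0003
```

Request:
{"fn": "jog_arm", "kwargs": {"deltas": [[[0, 0, 0, 0, 0, -8.5, 0], [0, 0, 0, 0, 0, -8.5, 0], [0, 0, 0, 0, 0, -8.5, 0], [0, 0, 0, 0, 0, -8.5, 0], [0, 0, 0, 0, 0, -8.5, 0]]]}}

```text
clock: 4.15
eef_pos: [0.6032, 0.1125, 0.2143]
tool_rot: [0.353, 0.935, 0.036, -0.019]
ft_force: [-0.5, -0.3, 0.5]
grip_width: 0.0
```

Request:
{"fn": "jog_arm", "kwargs": {"deltas": [[[0, 0, 0, 0, 0, -8.5, 0], [0, 0, 0, 0, 0, -8.5, 0], [0, 0, 0, 0, 0, -8.5, 0], [0, 0, 0, 0, 0, -8.5, 0], [0, 0, 0, 0, 0, 0, 0]]]}}

```text
clock: 4.65
eef_pos: [0.5991, 0.1059, 0.2163]
tool_rot: [0.062, 0.997, 0.039, -0.007]
ft_force: [0.7, -1.0, -0.0]
grip_width: 0.0002
```

```bash
cat > d.py <<'E'
from h import *
import sys
from scipy.spatial.transform import Rotation as R
o=get_obs(); r=R.from_quat(o['tool_rot']); G=R.from_matrix(np.diag([-1,1,-1]))
t=np.array([float(a) for a in sys.argv[1:4]])
print(o['joint_pos'].round(2),'turn deg',np.degrees((r.inv()*G).as_rotvec()).round(1),'shift in level tool axes',(1000*G.inv().apply(t-o['eef_pos'])).round())
E
python3 d.py .615 .211 .2
```

```text
[0.13 0.46 0.35 1.46 0.08 0.26] turn deg [ 4.5 -0.8 -7.1] shift in level tool axes [-16. 105.  16.]
```

Request:
{"fn": "jog_arm", "kwargs": {"deltas": [[[0, 0, 0, 4.5, -0.8, -7, 0], [-6, 35, 0, 0, 0, 0, 0], [-6, 35, 0, 0, 0, 0, 0], [-4, 35, 0, 0, 0, 0, 0], [0, 0, 0, 0, 0, 0, 0]]]}}

```text
clock: 5.15
eef_pos: [0.6149, 0.2072, 0.2178]
tool_rot: [0.013, 1.0, -0.002, 0.0]
ft_force: [0.4, -0.2, 0.1]
grip_width: 0.0002
```

```bash
python3 d.py .615 .211 .09
```

```text
[ 0.33  0.55  0.51  1.53 -0.    0.35] turn deg [-0.2  0.  -1.4] shift in level tool axes [ -0.   4. 128.]
```

Request:
{"fn": "jog_arm", "kwargs": {"deltas": [[[0, 2, 40, 0, 0, -1.4, 0], [0, 2, 40, 0, 0, 0, 0], [0, 0, 30, 0, 0, 0, 0], [0, 0, 18, 0, 0, 0, 0], [0, 0, 0, 0, 0, 0, 0]]]}}

```text
clock: 5.65
eef_pos: [0.615, 0.2065, 0.0887]
tool_rot: [0.008, 1.0, -0.003, 0.003]
ft_force: [-1.0, 0.1, -0.5]
grip_width: -0.0002
```

```bash
python3 d.py .615 .211 .09; python3 - <<'E'
from h import *
im=camera('scene'); save(cv2.resize(im[180:400,280:500],None,fx=2.7,fy=2.7,interpolation=cv2.INTER_CUBIC),'s1.png')
E
```

```text
[ 0.33  0.6   0.25  1.22 -0.01  0.34] turn deg [-0.3  0.3 -1. ] shift in level tool axes [-0.  4. -1.]
```

View pics/s1.png

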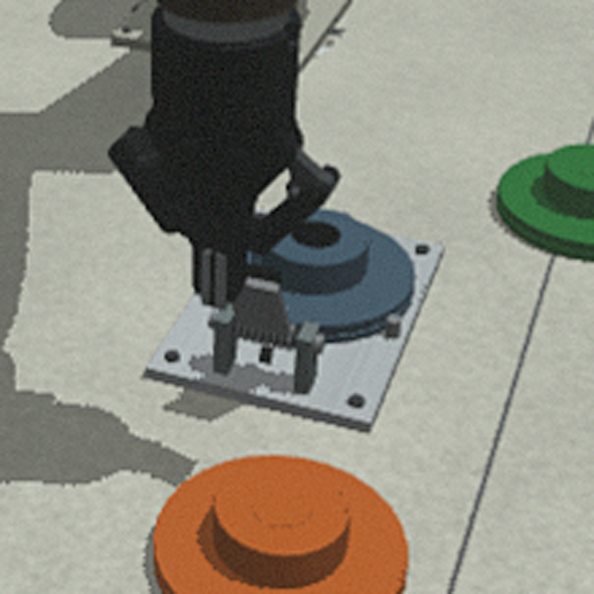

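```bash
python3 - <<'E'
from h import *
m=camera_model('scene');T=pose(m)
f=lambda P:((proj(P,m,T)-[280,180])*2.7).round()
print('tcp',f([get_obs()['eef_pos']]))
for th in (0,.52,1.05,2.09):
    a=np.pi/6-th; print(th,f(nest(.4271,.209,.012,[[110+70*np.sin(a),s,45+70*np.cos(a)] for s in(-17,17)])).tolist())
print('cheek/hinge',f(nest(.4271,.209,.012,[[110,-17,45],[110,17,45],[110,0,53]])).tolist(), 'hub',f(nest(.4271,.209,.012,[[0,0,52]])))
print('corners', f([[.554,.286,.01],[.554,.135,.01]]))
E
```

```text
tcp [[214. 343.]]
0 [[220.0, 276.0], [275.0, 288.0]]
0.52 [[239.0, 234.0], [292.0, 245.0]]
1.05 [[257.0, 218.0], [308.0, 228.0]]
2.09 [[270.0, 268.0], [319.0, 278.0]]
cheek/hinge [[237.0, 326.0], [288.0, 338.0], [263.0, 322.0]] hub [[312. 235.]]
corners [[368. 420.]
 [143. 363.]]
```

```bash
python3 - <<'E'
from h import *
m=camera_model('wrist'); print(m['T_tool_cam']); print('tcp in wrist',proj([[0,0,0],[0,0,-.03]],m,np.array(m['T_tool_cam'])))
from scipy.spatial.transform import Rotation as R
o=get_obs(); im=camera('wrist')
T=np.eye(4);T[:3,:3]=R.from_quat(o['tool_rot']).as_matrix();T[:3,3]=o['eef_pos']; T=T@np.array(m['T_tool_cam'])
q=proj(nest(.4271,.209,.012,[[145,-17,106],[145,17,106],[110,17,45],[110,-17,45]]),m,T)
b=im.copy(); cv2.polylines(b,[q.astype(np.int32).reshape(-1,1,2)],True,(0,255,0),1); cv2.circle(b,tuple(proj([[0,0,0]],m,np.array(m['T_tool_cam']))[0].astype(int)),4,(255,0,255),1)
s=cv2.resize(camera('scene')[220:330,330:410],None,fx=5.5,fy=5.5,interpolation=cv2.INTER_CUBIC)
s=cv2.convertScaleAbs(s[:480],alpha=2); c=np.hstack([b,s]);print(c.shape)
save(cv2.resize(c,None,fx=.74,fy=.74,interpolation=cv2.INTER_AREA),'c1.png')
E
```

```text
[[ 5.38848609e-04 -9.60505498e-01 -2.78260487e-01  7.14480941e-02]
 [ 9.99999771e-01  6.31729856e-04 -2.44129219e-04  1.98363887e-04]
 [ 4.10272914e-04 -2.78260291e-01  9.60505618e-01 -1.73059021e-01]
 [ 0.00000000e+00  0.00000000e+00  0.00000000e+00  1.00000000e+00]]
tcp in wrist [[320.59187583 284.34619068]
 [320.4909824  315.04897046]]
(480, 1080, 3)
```

View pics/c1.png

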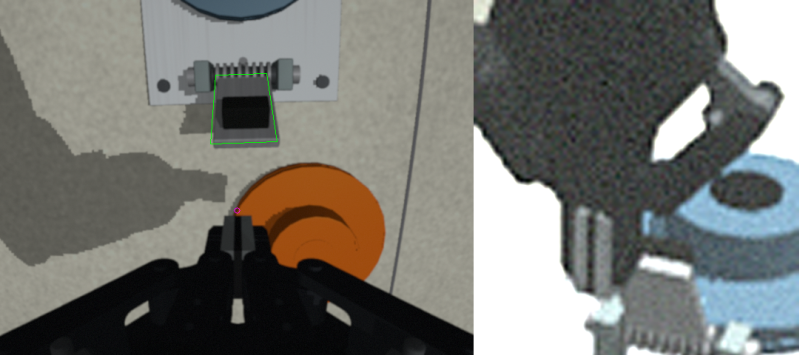

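```bash
python3 - <<'E'
from h import *
m=camera_model('wrist'); T=np.array(m['T_tool_cam'])
for x in(-.011,0,.011):
  for z in (0,-.03): print(x,z,proj([[x,-.01,z],[x,.01,z]],m,T).round().tolist())
o=get_obs(); e=o['eef_pos']; m=camera_model('scene'); T=pose(m)
b=camera('scene').copy()
for dz in (0,.03,.073,.15,.2):
    p=proj([e+[0,0,dz]],m,T)[0]; print(dz,p.round()); cv2.circle(b,tuple(p.astype(int)),2,(255,0,255),-1)
save(cv2.resize(b[100:340,250:490],None,fx=2.5,fy=2.5),'s2.png')
E
```

```text
-0.011 0 [[298.0, 307.0], [343.0, 307.0]]
-0.011 -0.03 [[294.0, 341.0], [347.0, 341.0]]
0 0 [[298.0, 284.0], [343.0, 284.0]]
0 -0.03 [[294.0, 315.0], [347.0, 315.0]]
0.011 0 [[298.0, 261.0], [344.0, 261.0]]
0.011 -0.03 [[293.0, 288.0], [348.0, 288.0]]
0 [360. 307.]
0.03 [360. 291.]
0.073 [360. 267.]
0.15 [361. 220.]
0.2 [362. 187.]
```

View pics/s2.png

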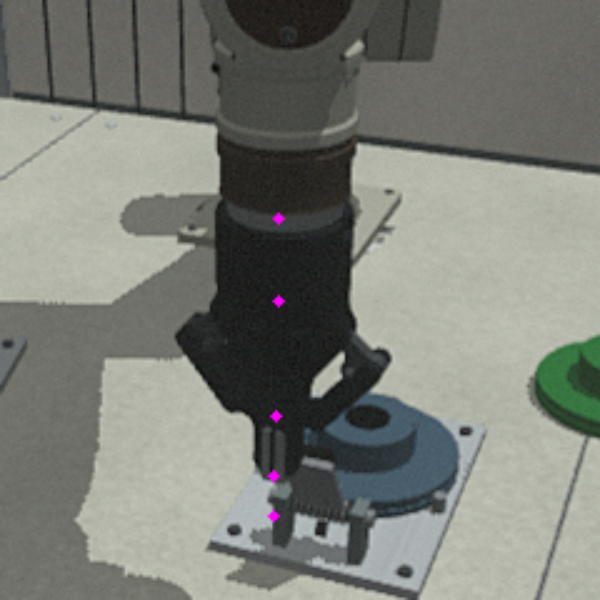

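The scene picture shows the fingertips at about (273,478) in the crop, roughly 30 mm higher than the stated TCP. Outside the flap there's clear space below, so I'll go lower and look again.

Request:
{"fn": "jog_arm", "kwargs": {"deltas": [[[0, 4, 15, 0, 0, -1, 0], [0, 0, 13, 0, 0, 0, 0], [0, 0, 0, 0, 0, 0, 0]]]}}

```text
clock: 6.15
eef_pos: [0.6222, 0.2133, 0.0681]
tool_rot: [-0.001, 1.0, 0.0, 0.011]
ft_force: [-0.8, 0.0, -0.5]
grip_width: 0.0001
```

```bash
python3 d.py .615 .211 .06; python3 - <<'E'
from h import *
e=get_obs()['eef_pos']; m=camera_model('scene'); T=pose(m)
b=camera('scene').copy()
for dz in (0,.03):
    p=proj([e+[0,0,dz]],m,T)[0]; cv2.circle(b,tuple(p.astype(int)),1,(255,0,255),-1)
save(cv2.resize(b[220:340,310:430],None,fx=5,fy=5,interpolation=cv2.INTER_CUBIC),'s3.png')
E
```

```text
[ 0.33  0.61  0.22  1.16 -0.01  0.33] turn deg [0.  1.3 0.2] shift in level tool axes [ 7. -2.  8.]
```

View pics/s3.png

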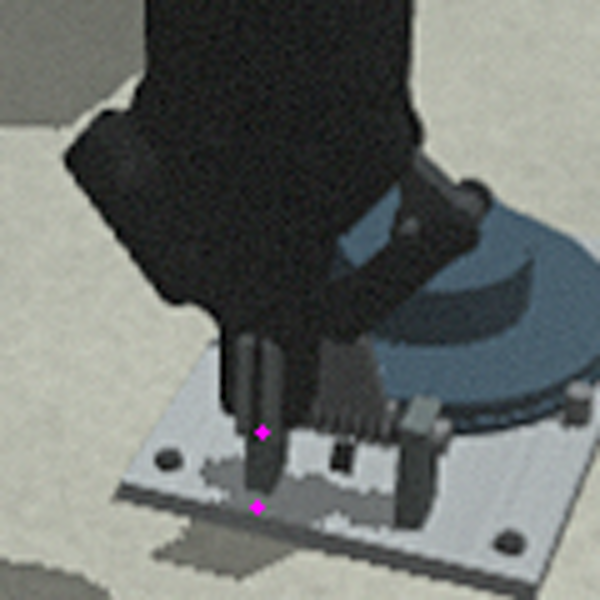

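Request:
{"fn": "jog_arm", "kwargs": {"deltas": [[[7, -2, 8, 0, 1.3, 0, 0], [0, 0, 0, 0, 0, 0, 0]]]}}

```text
clock: 6.4
eef_pos: [0.6152, 0.2116, 0.0603]
tool_rot: [-0.002, 1.0, 0.0, -0.001]
ft_force: [1.1, 0.4, -0.8]
grip_width: -0.0004
```

```bash
python3 d.py .615 .211 .06; python3 -c "
from h import *
o=get_obs();print(o['tau'].round(1),o['ft_force'],o['joint_vel'].round(3),o['eef_pos'])"
```

```text
[0.33 0.62 0.22 1.17 0.   0.33] turn deg [ 0.1 -0.1  0.2] shift in level tool axes [ 0. -1.  0.]
[  0.  -54.5  24.9  -0.1   0.   -0. ] [ 1.08776585  0.35313916 -0.82039504] [ 0.004 -0.02   0.03  -0.008 -0.     0.001] [0.61517737 0.21161038 0.06028626]
```

Request:
{"fn": "jog_arm", "kwargs": {"deltas": [[[12, 0, 0, 0, 0, 0, 0], [12, 0, 0, 0, 0, 0, 0], [8, 0, 0, 0, 0, 0, 0], [8, 0, 0, 0, 0, 0, 0]]]}}

```text
clock: 6.8
eef_pos: [0.5797, 0.2116, 0.0621]
tool_rot: [-0.001, 1.0, 0.001, 0.004]
ft_force: [5.0, 0.2, 4.0]
grip_width: -0.0004
```

Request:
{"fn": "jog_arm", "kwargs": {"deltas": [[[8, 0, 0, 0, 0, 0, 0], [8, 0, 0, 0, 0, 0, 0]]]}}

```text
clock: 7.0
eef_pos: [0.5677, 0.212, 0.0652]
tool_rot: [-0.0, 1.0, 0.002, 0.009]
ft_force: [3.2, 0.1, 3.3]
grip_width: -0.0003
```

```bash
python3 d.py .56 .211 .06; python3 - <<'E'
from h import *
a=camera('scene')[220:340,310:430]; w=camera('wrist')
save(np.hstack([cv2.resize(a,(440,440),interpolation=cv2.INTER_CUBIC),cv2.resize(w[60:400,160:480],(360,383)) if 0 else cv2.resize(w[0:400,150:470],(352,440))]),'p1.png')
E
```

```text
[ 0.36  0.52  0.05  1.08 -0.    0.36] turn deg [0.2 1.1 0. ] shift in level tool axes [ 8. -1.  5.]
```

View pics/p1.png

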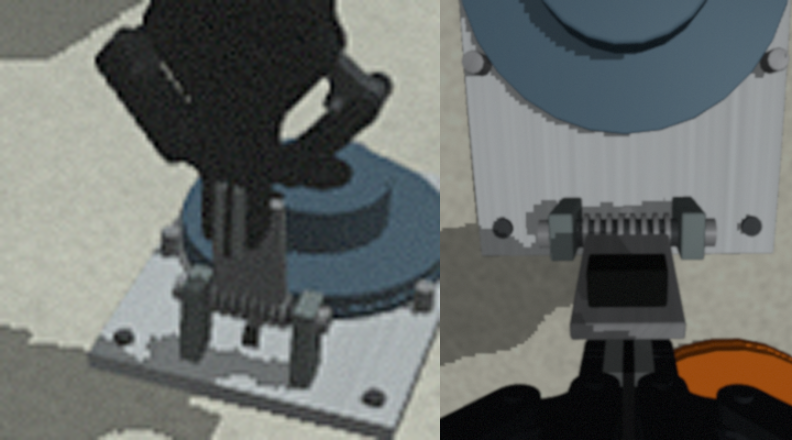

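The finger is against the flap's outer face with about 5 N, and the flap is moving. I'll keep pushing and correct the small drift.

Request:
{"fn": "jog_arm", "kwargs": {"deltas": [[[10, 0, 4, 0, 1.1, 0, 0], [10, 0, 1, 0, 0.3, 0, 0], [10, 0, 1, 0, 0.3, 0, 0]]]}}

```text
clock: 7.4
eef_pos: [0.5352, 0.2121, 0.0581]
tool_rot: [-0.0, 1.0, 0.002, -0.008]
ft_force: [3.1, 1.3, -1.0]
grip_width: -0.0002
```

Request:
{"fn": "jog_arm", "kwargs": {"deltas": [[[10, 0, 0, 0, 0.3, 0, 0], [10, 0, 0, 0, 0.3, 0, 0]]]}}

```text
clock: 7.6
eef_pos: [0.5097, 0.2115, 0.0561]
tool_rot: [-0.0, 1.0, 0.001, -0.017]
ft_force: [-0.3, 0.0, 0.3]
grip_width: 0.0
```

Request:
{"fn": "jog_arm", "kwargs": {"deltas": [[[10, 0, 0, 0, 0.3, 0, 0], [10, 0, 0, 0, 0.3, 0, 0]]]}}

```text
clock: 7.8
eef_pos: [0.4846, 0.2109, 0.0555]
tool_rot: [-0.001, 1.0, 0.0, -0.026]
ft_force: [0.2, -0.3, 0.2]
grip_width: 0.0
```

```bash
python3 d.py .50 .211 .06; python3 - <<'E'
from h import *
a=camera('scene')[220:340,310:430]; w=camera('wrist')
save(np.hstack([cv2.resize(a,(440,440),interpolation=cv2.INTER_CUBIC),cv2.resize(w[0:400,150:470],(352,440))]),'p2.png')
E
```

```text
[ 0.4   0.44 -0.11  1.07  0.02  0.4 ] turn deg [ 0.  -3.   0.1] shift in level tool axes [-15.   0.  -5.]
```

View pics/p2.png

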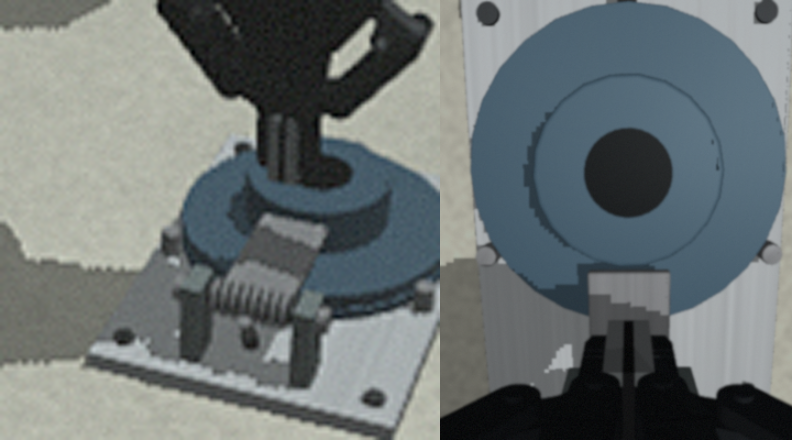

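The flap has snapped over and lies across the flange, at (270,250) in the left crop, and the force is zero. I'll retreat straight up.

Request:
{"fn": "jog_arm", "kwargs": {"deltas": [[[0, 0, -15, 0, 0, 0, 0], [0, 0, -35, 0, 0, 0, 0], [0, 0, -35, 0, 0, 0, 0], [0, 0, -35, 0, 0, 0, 0], [-20, -40, -10, 0, 0, 0, 0]]]}}

```text
clock: 8.4
eef_pos: [0.5079, 0.1735, 0.1866]
tool_rot: [-0.005, 1.0, -0.0, -0.029]
ft_force: [2.2, 1.0, -1.0]
grip_width: -0.0001
```

Request:
{"fn": "jog_arm", "kwargs": {"deltas": [[[0, -45, 0, 0, 0, 0, 0], [0, -45, 0, 0, 0, 0, 0], [0, -40, 0, 0, 0, 0, 0], [0, 0, 0, 0, 0, 0, 0], [0, 0, 0, 0, 0, 0, 0]]]}}

```text
clock: 8.9
eef_pos: [0.5148, 0.0366, 0.1907]
tool_rot: [-0.003, 1.0, 0.0, -0.023]
ft_force: [0.4, 0.3, -0.3]
grip_width: -0.0
```

```bash
python3 - <<'E'
from h import *
m=camera_model('scene');T=pose(m); s=camera('scene'); t=camera('top'); mt=camera_model('top'); Tt=pose(mt)
print('closed edge top',proj(nest(.4271,.209,.012,[[40,-17,48],[40,17,48]]),m,T).round())
for d in masks_of('core_center','top'): print(round(d['conf'],2),np.round(d['at']),ray(d['at'],mt,Tt,.031).round(3))
z=lambda im,w,h:cv2.resize(im,(w,h),interpolation=cv2.INTER_CUBIC)
save(np.vstack([np.hstack([z(s[220:340,310:450],400,342),z(s[220:340,140:280],400,342)]),z(t[150:310,200:520],480,240) if 0 else np.hstack([z(t[150:310,200:520],480,240),np.zeros((240,320,3),np.uint8)])]),'fin.png')
print(get_obs()['ft_force'],get_obs()['eef_pos'],get_obs()['clock'])
E
```

```text
closed edge top [[380. 278.]
 [398. 282.]]
0.93 [244. 145.] [0.667 0.261 0.031]
0.81 [263. 258.] [0.424 0.21  0.031]
0.7 [179. 353.] [0.235 0.365 0.031]
[ 0.363648    0.96999604 -0.02783512] [0.51468602 0.03809034 0.19046474] 9.05
```

View pics/fin.png

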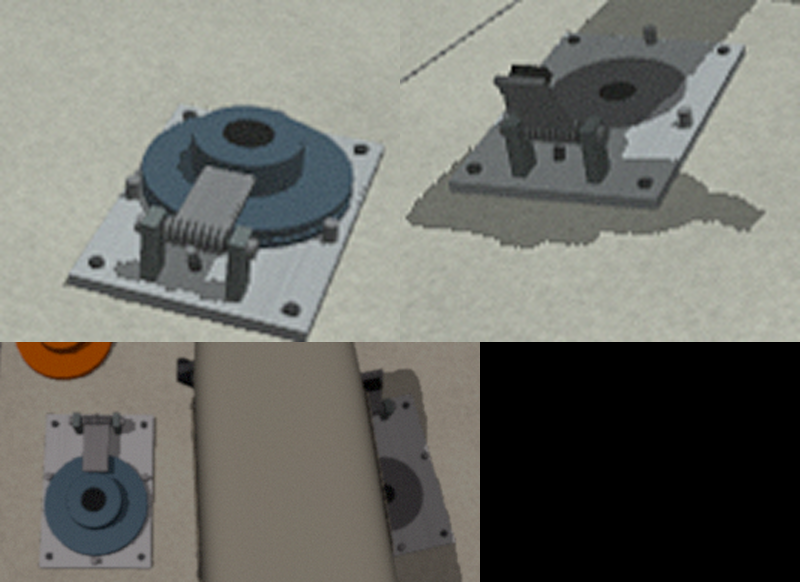

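The free edge is seen at about (382,280) to (398,283), where the closed, level flap was predicted. The core hasn't moved, and the empty nest's keeper still stands open.

```bash
python3 -c "
from workcell import *
print(job_done())"
```

```text
the job is handed in; nothing more can be done
None
```

The loaded nest's keeper is now snapped over and lying level on the core's flange. I pushed it from outside with shut fingers at about 6 N, then backed off, and handed the job in at about 9 s.

**Last checks:**
- **Keeper:** the flap's free edge is within about 2 px of where a closed, level flap should appear.
- **Core:** it did not move measurably. Its found position is (0.424, 0.210), against (0.422, 0.210) at the start.
- **Empty nest:** its keeper still stands open.
- **Robot:** the tool is clear of everything, with the wrist force at noise level (about 1 N).

**What disagreed along the way:**
- **Fingertip height:** the scene camera, and less clearly the wrist camera, showed the shut fingertips about 30 mm higher than the stated TCP. I pushed at a lower nominal height to allow for this.
- **Wrist joint:** joint 6 reached its range end on the way over, leaving the tool tilted about 5°. I turned the tool half round and straightened it before going near the nest.

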